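# Find the rattling specimen case

## Task

In one of the three sealed black cases the loose ball of a mounting stand is rolling about. Pick the cases up one at a time, shake each end to end or rock it well both ways, and set it back where it stood if it does not rattle; when you have the one that rattles, hold it out level, lid up, a hand's width or so above the middle of the round dome base. Finish while still holding it there, touching nothing else with it, and do not knock over or push away the other things on the bench.

Things in the scene. Friction and masses are not known exactly. Their poses are not given: they have to be found in the camera images.
- case_a: sealed black plastic case with a steel latch on each end, 140 mm long (own x), 42 wide (own y), 52 tall; origin: centre of its underside, z up. The left one of three look-alikes (largest y). In one of the three, a different one each time, a loose 90 g ball 28 mm across rolls freely along the length, 50 mm to either side of the centre.
- case_b: sealed black plastic case with a steel latch on each end, 140 mm long (own x), 42 wide (own y), 52 tall; origin: centre of its underside, z up. The middle one. In the case that rattles the ball starts at the centre, has little play crosswise, and at an end shifts the balance of the held case by 0.044 N m; it can roll back when the case is levelled abruptly.
- case_c: sealed black plastic case with a steel latch on each end, 140 mm long (own x), 42 wide (own y), 52 tall; origin: centre of its underside, z up. The right one (smallest y). The cases that do not rattle hold a light packed plug (12 g, 1 mm play). Empty cases weigh 0.19 to 0.30 kg at random, so weight tells nothing.
- dome_base: low round dark base of a glass dome (the dome is off), 140 mm across, 16 mm high, fixed to the bench beyond the cases; origin at the centre of its underside
- jar: glass jar with white lid, 48 mm across, 70 mm tall; a bystander; origin at the middle of its underside
- tray: small open black box, 80 x 60 x 25 mm; a bystander; origin at the middle of its underside
- glue: small upright white bottle, 22 mm across, 60 mm tall, it stands between the left and middle cases; a bystander; origin at the middle of its underside
- pot: small white ceramic cylinder, 30 mm across, 28 mm tall, it stands between the middle and right cases; a bystander; origin at the middle of its underside
- mug: white mug, 80 mm across, 90 mm tall; a bystander; origin at the middle of its underside
- brush: brush lying down, 170 mm long; a bystander; origin at the underside, on the tool's axis
- plaster_puck: plaster disc, 64 mm across, 30 mm tall; a bystander; origin at the middle of its underside
- driver: screwdriver lying down, 160 mm long; a bystander; origin at the underside, on the tool's axis
There are look-alikes about, which are no part of the job. What is shaped like the case_b but blue or red is not meant.

How it is judged:
By the outcome, as a careful person would: the job done as asked, in the order asked, and still so for the second after the job is handed in, while the arm keeps its last pose, push and grip.
It also fails if it takes over 67 s, if anything falls off the work surface, if the arm or the gripper's body presses on something with over 40 N, if the wrist force passes 120 N, or if a joint passes its speed limit or range.

## Robot

A 6-joint arm with a two-finger parallel gripper is mounted at the origin on the work surface. World frame = base frame: x ahead of the robot, y to its left, z up, the work surface at z = 0. Lengths are in m, angles in rad, forces in N, time in s.
With the tool pointing down it reaches from about 0.325 to 0.775 m from the base axis. Payload 5.5 kg.
Tool frame: the origin (TCP) lies on the mounting face of the last link; the fingertips stand 173 mm ahead of it and the grasp point (between the pads) lies 155 mm ahead of it; z points along the fingers, y is the line along which they close (so a half turn about z gives the same grasp; the last joint's range is limited). The gripper opens to 85 mm and grips with 20 to 120 N. Pads are 22 mm wide; open, the fingers measure 114 mm over their backs; the gripper's body (76 mm by 85 mm) begins 54 mm behind the grasp point. The pads swing forward as they close: fully open they stand 13 mm farther back than shut.
Start: joints at [-1.172, 0.091, 1.231, -0, 1.82, -0.057], TCP at [0.264, -0.539, 0.405] pointing down, gripper open.
Joint ranges: [-2.87, 2.87], [-0.86, 2.18], [0.17, 2.46], [-1.51, 4.65], [0.06, 2.69], [-2.65, 2.65]. Speed limits (rad/s): [2.57, 2.57, 3.01, 3.14, 3.14, 3.14].

## Interface

Orientations are given as a unit quaternion [w, x, y, z].
In Python, from bench import manip, camera, order gives the robot as it stands.
- The arm moves only by the tool send_rows, never from a script. Its argument "commands" is a list of rows, each an object of numbers: "tx", "ty", "tz": the shift along the tool's x, y, z as a fraction of full scale; "wx", "wy", "wz": the turn, a rotation vector about the tool's x, y, z as a fraction of full scale; "hand": the closure, from -1 (fully open) to 1 (shut). A call has 1 to 12 rows; each row is the pose to reach, as a shift and turn from the pose commanded when the call began, along the tool's axes at that moment; what a row does not reach only later rows make up. Full scale, the value 1, is 0.25 m for a shift and 30 degrees for a turn. A row lasts 1/10 s, in which the tool goes at most 50 mm and 8.59 degrees, less where a joint would pass 70% of its speed; a pose out of reach is approached as far as the arm can. A call with a number of a shift or a turn outside -1 to 1 is refused whole. A call with a gripper value outside its range is refused whole. The fingers move at their own pace and stop on an object; "grip_force" is the grip in N (left out, the last holds). Time passes only in rows, so rows that repeat a pose let the fingers close. It gives the time, the measured TCP pose, the force, the opening and the grip force at its end, in the units of the state.
- manip.get_obs(): the state, without advancing time (a new reading comes with each control period).
- camera(name): name is "side" or "top"; returns a dict with "image" (420x560x3 uint8, blue, green, red), "fx", "fy", "cx", "cy" (pixels), "R" (3x3) and "t" (3): a world point X has camera coordinates R X + t. Camera axes: x right, y down, z forward; pixel columns grow to the right and rows downward; lengths in m; the calibration is good to about 2 mm. A picture is of the moment at which its call begins. There is no depth.
- order.finish_job(): hands the job in; it is judged then, once.
The state is a dict: "time_s": time; "joints": joint angles; "joint_vel": joint speeds; "joint_efforts": joint torques, N m; "tcp_pos": TCP position; "ee_rot": TCP orientation; "force": force on the tool from outside, world axes, zero at the start; "wrist_torque": the same for the moment, N m; "opening": opening from 0.0 (shut) to 1.0 (fully open); "finger_force": force on a finger pad.
Only numpy, scipy, OpenCV 4.12 (cv2) and the standard library are available. Lean on these libraries where they do the work, as an engineer would, in place of code of your own. Each camera call takes 0.05 s, during which the arm holds its last target. There are 200 camera calls.

## Working session

There is one attempt and no reset: what is moved stays moved. The work goes in short steps, Python scripts to look and compute and a tool call to move; the robot and the scene stay as the last step left them, time stands still between calls to the robot, and variables do not carry over. Pictures are saved under pics/ and viewed, at most 10 in all, crops included, and the job is handed in when it is done.

Besides the shell and the picture viewer there is one more tool, called after "Emit:" as name([rows], argument=value, ...), one row to a line, values as JSON. send_rows: Moves the arm, as the interface text tells. Shift numbers are shares of 0.25 m and turn numbers shares of 30 degrees, none past 1 either way. Its arguments: {"type":"object","properties":{"commands":{"type":"array"},"grip_force":{"type":"number"}},"required":["commands"]}

```bash
ls; mkdir -p pics; cat > h.py <<'E'
import numpy as np, cv2
from scipy.spatial.transform import Rotation as Ro
from bench import manip, camera, order
def snap(n,f):
    c=camera(n); cv2.imwrite('pics/'+f,c['image']); return c
def ray(c,u,v,z):
    R=np.array(c['R']);t=np.array(c['t']); o=-R.T@t
    d=R.T@np.array([(u-c['cx'])/c['fx'],(v-c['cy'])/c['fy'],1]); return o+d*(z-o[2])/d[2]
def proj(c,X):
    p=np.array(c['R'])@np.array(X)+np.array(c['t']); return [c['fx']*p[0]/p[2]+c['cx'],c['fy']*p[1]/p[2]+c['cy']]
E
python3 - <<'E'
from h import *
o=manip.get_obs(); print(o)
for n in('top','side'):
    c=snap(n,n+'1.png'); print(n,c['fx'],c['cx'],c['cy'],np.round(c['R'],3).tolist(),np.round(c['t'],3))
E
```

```text
pics
{'time_s': 0.0, 'joints': array([-1.17168589e+00,  9.18902792e-02,  1.23190966e+00, -1.84300339e-05,
        1.81979325e+00, -5.67256990e-02]), 'joint_vel': array([ 8.30589736e-05, -2.38949231e-04,  6.20110623e-04, -2.32141023e-04,
       -1.61466966e-03,  2.55953548e-04]), 'joint_efforts': array([-1.03537377e-04, -4.58731019e+01, -4.18023992e+01, -1.62941483e-04,
        1.15616716e-02,  1.30074315e-05]), 'tcp_pos': array([ 0.26413348, -0.53880097,  0.40351828]), 'ee_rot': array([-9.84122162e-04,  9.74138942e-01,  2.25947606e-01, -1.79205155e-04]), 'force': array([-0.97528924,  0.64069326,  0.19748379]), 'wrist_torque': array([0.01234603, 0.00399174, 0.05381984]), 'finger_force': 0.0, 'opening': 0.9976924421601169}
top 407.2642094495275 283.65907050511737 210.78649361299833 [[-0.013, -1.0, -0.001], [-0.986, 0.013, -0.167], [0.167, -0.001, -0.986]] [-0.     0.525  1.08 ]
side 481.07387994699883 286.12005149712564 211.18664578041358 [[0.984, -0.18, -0.004], [-0.137, -0.733, -0.667], [0.117, 0.656, -0.745]] [-0.502  0.092  1.217]
```

View pics/top1.png

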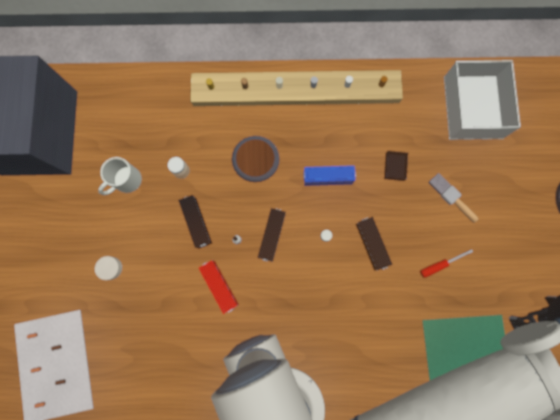

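View pics/side1.png

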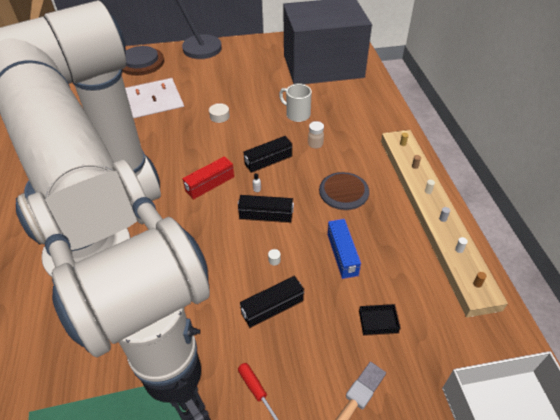

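Top view: black cases A (195,221), B (272,235) and C (374,243). What could be confused with them: the red case (218,287), the blue case (330,175) and the black tray (396,166), which is open and square. The dome base is at (256,159), the glue at (237,239), the pot at (327,236), and the jar (178,166) and mug (122,176) are bystanders. I choose the three long black ones, fit boxes to them in both views and check in a crop.

```bash
cat > fit.py <<'E'
from h import *
from scipy.optimize import minimize
def mask(c):
    return (c['image'].max(2)<62).astype(np.uint8)
def hull(c,x,y,a,L=.14,W=.042,H=.052):
    r=np.array([[np.cos(a),-np.sin(a)],[np.sin(a),np.cos(a)]])
    P=[proj(c,[*(r@[sx*L/2,sy*W/2]+[x,y]),z]) for sx in(-1,1) for sy in(-1,1) for z in(0,H)]
    return cv2.convexHull(np.array(P,np.float32))
def cost(p,cs,ms):
    s=0
    for c,m in zip(cs,ms):
        h=hull(c,*p); k=np.zeros((1680,2240),np.uint8); cv2.fillConvexPoly(k,np.int32(h*4),1)
        k=cv2.resize(k.astype(np.float32),(560,420),interpolation=cv2.INTER_AREA)
        roi=cv2.dilate((k>0).astype(np.uint8),np.ones((13,13)))
        s+=(np.abs(k-m)*roi).sum()/k.sum()
    return s/len(cs)
def fit(cs,p0):
    ms=[mask(c) for c in cs]
    best=None
    for _ in range(2):
        r=minimize(cost,p0,args=(cs,ms),method='Nelder-Mead',options=dict(initial_simplex=[p0,np.add(p0,[.01,0,0]),np.add(p0,[0,.01,0]),np.add(p0,[0,0,.12])],xatol=2e-4,fatol=1e-4)); p0=r.x
    return r.x,r.fun
E
python3 - <<'E'
from fit import *
t,s=camera('top'),camera('side')
im=cv2.resize(t['image'],None,fx=4,fy=4)
im2=cv2.resize(s['image'],None,fx=4,fy=4)
for n,uv,a in(('A',(195,221),.3),('B',(272,235),-.25),('C',(374,243),.4)):
    x0=ray(t,*uv,.045)
    p,f=fit([t,s],[x0[0],x0[1],a])
    pt,ft=fit([t],p); ps,fs=fit([s],p)
    print(n,np.round(p,4),round(f,3),np.round(pt,4),round(ft,3),np.round(ps,4),round(fs,3))
    for q,c in((im,t),(im2,s)): cv2.polylines(q,[np.int32(hull(c,*p)*4)],True,(0,255,0),1)
print('dome',ray(t,256,159,.016),ray(s,344,190,.016))
for n,a,b,z in(('glue',(237,239),(257,184),.03),('pot',(327,236),(274,257),.014),('jar',(178,166),(316,135),.035),('red',(218,287),(209,178),.026),('mug',(122,176),(298,103),.045),('tray',(396,166),(380,320),.012),('blue',(330,175),(343,248),.03)):
    print(n,ray(t,*a,z).round(3),ray(s,*b,z).round(3))
a=im[520:1240,640:1640]; b=im2[500:1340,720:1480]
a=cv2.resize(a,(800,576)); cv2.imwrite('pics/c1.png',a)
E
```

```text
A [0.5016 0.2387 0.3988] 0.359 [0.5089 0.238  0.4885] 0.583 [0.5016 0.2387 0.3988] 0.127
B [ 0.4607  0.0256 -0.2635] 0.545 [ 0.4607  0.0256 -0.2635] 1.0 [ 0.4607  0.0256 -0.2635] 0.09
C [ 0.4327 -0.2544  0.364 ] 0.557 [ 0.4327 -0.2544  0.364 ] 1.0 [ 0.4327 -0.2544  0.364 ] 0.114
dome [0.68302975 0.07072063 0.016     ] [0.68385693 0.06341894 0.016     ]
glue [0.45  0.123 0.03 ] [0.45  0.117 0.03 ]
pot [ 0.457 -0.128  0.014] [ 0.457 -0.125  0.014]
jar [0.66  0.291 0.035] [0.654 0.287 0.035]
red [0.32  0.174 0.026] [0.322 0.169 0.026]
mug [0.63  0.444 0.045] [0.63  0.442 0.045]
tray [ 0.658 -0.334  0.012] [ 0.659 -0.337  0.012]
blue [ 0.629 -0.14   0.03 ] [ 0.625 -0.141  0.03 ]
```

View pics/c1.png

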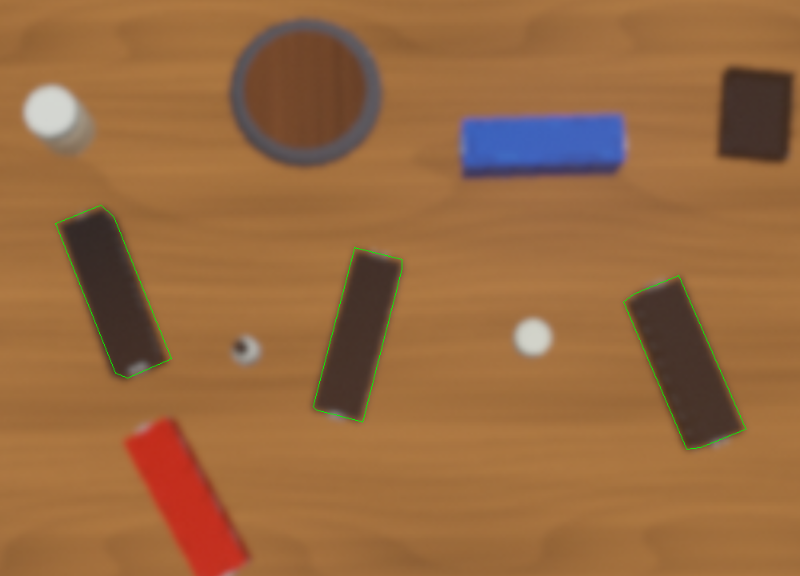

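The crop confirms three black cases with steel latches at the ends. The fitted outlines match A at about (113,292), B at (358,335) and C at (685,362) in crop pixels. The glue (245,350) and pot (533,337) stand between them. Next I compute the move to C.

```bash
cat >> h.py <<'E'
def move(x,y,z,yaw,p0=None,R0=None):
    "TCP target, tool x along yaw, pointing down -> row numbers"
    o=manip.get_obs(); q=np.array(o['ee_rot']); p=np.array(o['tcp_pos']) if p0 is None else np.array(p0)
    R=Ro.from_quat([q[1],q[2],q[3],q[0]])
    T=Ro.from_matrix(np.array([[np.cos(yaw),np.sin(yaw),0],[np.sin(yaw),-np.cos(yaw),0],[0,0,-1]]))
    print('t',np.round(R.inv().apply(np.array([x,y,z])-p)/.25,3),'w',np.round((R.inv()*T).as_rotvec()/np.radians(30),3))
def st():
    o=manip.get_obs(); q=o['ee_rot']; R=Ro.from_quat([q[1],q[2],q[3],q[0]])
    print(round(o['time_s'],2),'p',np.round(o['tcp_pos'],4),'z',np.round(R.as_matrix()[:,2],3),'xyaw',round(np.arctan2(R.as_matrix()[1,0],R.as_matrix()[0,0]),3),'F',np.round(o['force'],2),'Ttool',np.round(R.inv().apply(o['wrist_torque']),4),'Tw',np.round(o['wrist_torque'],4),'op',round(o['opening'],3),'ff',round(o['finger_force'],1))
E
python3 - <<'E'
from h import *
st(); move(.4327,-.2544,.30,.364,[.264,-.539,.405])
E
```

```text
0.2 p [ 0.2641 -0.5388  0.404 ] z [-0.     0.001 -1.   ] xyaw 0.456 F [-0.78  0.5   0.71] Ttool [-0.0076  0.0032  0.0091] Tw [-0.0054 -0.0062 -0.0091] op 1.0 ff 0.0
t [ 1.107 -0.725  0.421] w [-0.002  0.     0.175]
```

Emit:
send_rows([
  {"tx": 0.6,"ty": -0.4,"tz": 0.2,"hand": -1},
  {"tx": 0.6,"ty": -0.4,"tz": 0.2,"hand": -1},
  {"tx": 0.6,"ty": -0.4,"tz": 0.2,"hand": -1},
  {"tx": 0.6,"ty": -0.4,"tz": 0.2,"hand": -1},
])

```text
validation failed for argument at $.co...
```

Emit:
send_rows([
  {"tx": 0.507,"ty": -0.325,"tz": 0.22,"wz": 0.175,"hand": -1},
  {"tx": 0.507,"ty": -0.325,"tz": 0.22,"wz": 0.175,"hand": -1},
  {"tx": 0.507,"ty": -0.325,"tz": 0.22,"wz": 0.175,"hand": -1},
  {"tx": 0.507,"ty": -0.325,"tz": 0.22,"wz": 0.175,"hand": -1},
  {"tx": 0.507,"ty": -0.325,"tz": 0.22,"wz": 0.175,"hand": -1},
  {"tx": 0.507,"ty": -0.325,"tz": 0.22,"wz": 0.175,"hand": -1},
  {"tx": 0.507,"ty": -0.325,"tz": 0.22,"wz": 0.175,"hand": -1},
])

```text
validation failed for argument at $.co...
```

```bash
python3 - <<'E'
from h import *
st(); move(.4327,-.2544,.187,.364)
E
```

```text
0.2 p [ 0.2641 -0.5388  0.404 ] z [-0.     0.001 -1.   ] xyaw 0.456 F [-0.78  0.5   0.71] Ttool [-0.0076  0.0032  0.0091] Tw [-0.0054 -0.0062 -0.0091] op 1.0 ff 0.0
t [ 1.106 -0.724  0.869] w [-0.002  0.     0.175]
```

Emit:
send_rows([
  {"tx": 0.6,"ty": -0.4,"tz": 0.2,"wx": 0,"wy": 0,"wz": 0,"hand": -1},
  {"tx": 0.6,"ty": -0.4,"tz": 0.2,"wx": 0,"wy": 0,"wz": 0,"hand": -1},
  {"tx": 0.6,"ty": -0.4,"tz": 0.2,"wx": 0,"wy": 0,"wz": 0,"hand": -1},
  {"tx": 0.6,"ty": -0.4,"tz": 0.2,"wx": 0,"wy": 0,"wz": 0,"hand": -1},
])

```text
time_s: 0.6
tcp_pos: [0.3556, -0.3807, 0.3535]
ee_rot: [-0.001, 0.974, 0.226, 0.0]
force: [-0.4, -0.7, -0.9]
opening: 1.004
finger_force: 0.0
```

Emit:
send_rows([
  {"tx": 0.507,"ty": -0.325,"tz": 0.22,"wx": 0,"wy": 0,"wz": 0.175,"hand": -1},
  {"tx": 0.507,"ty": -0.325,"tz": 0.22,"wx": 0,"wy": 0,"wz": 0.175,"hand": -1},
  {"tx": 0.507,"ty": -0.325,"tz": 0.22,"wx": 0,"wy": 0,"wz": 0.175,"hand": -1},
  {"tx": 0.507,"ty": -0.325,"tz": 0.22,"wx": 0,"wy": 0,"wz": 0.175,"hand": -1},
  {"tx": 0.507,"ty": -0.325,"tz": 0.22,"wx": 0,"wy": 0,"wz": 0.175,"hand": -1},
  {"tx": 0.507,"ty": -0.325,"tz": 0.22,"wx": 0,"wy": 0,"wz": 0.175,"hand": -1},
])

```text
time_s: 1.2
tcp_pos: [0.4326, -0.2549, 0.3002]
ee_rot: [0.001, 0.983, 0.181, -0.0]
force: [0.4, 0.0, -1.2]
opening: 1.0
finger_force: 0.0
```

```bash
python3 - <<'E'
from h import *
st(); move(.4327,-.2544,.187,.364)
E
```

```text
1.2 p [ 0.4326 -0.2549  0.3002] z [ 0.    -0.001 -1.   ] xyaw 0.364 F [ 0.36  0.01 -1.16] Ttool [-0.0038 -0.0035  0.0001] Tw [-0.0048  0.0019 -0.0001] op 1.0 ff 0.0
t [ 0.001 -0.002  0.453] w [0.002 0.    0.   ]
```

Emit:
send_rows([
  {"tx": 0,"ty": 0,"tz": 0.2,"wx": 0,"wy": 0,"wz": 0,"hand": -1},
  {"tx": 0,"ty": 0,"tz": 0.36,"wx": 0,"wy": 0,"wz": 0,"hand": -1},
  {"tx": 0,"ty": 0,"tz": 0.44,"wx": 0,"wy": 0,"wz": 0,"hand": -1},
  {"tx": 0,"ty": 0,"tz": 0.465,"wx": 0,"wy": 0,"wz": 0,"hand": -1},
  {"tx": 0,"ty": 0,"tz": 0.465,"wx": 0,"wy": 0,"wz": 0,"hand": 1},
  {"tx": 0,"ty": 0,"tz": 0.465,"wx": 0,"wy": 0,"wz": 0,"hand": 1},
  {"tx": 0,"ty": 0,"tz": 0.465,"wx": 0,"wy": 0,"wz": 0,"hand": 1},
  {"tx": 0,"ty": 0,"tz": 0.465,"wx": 0,"wy": 0,"wz": 0,"hand": 1},
  {"tx": 0,"ty": 0,"tz": 0.465,"wx": 0,"wy": 0,"wz": 0,"hand": 1},
  {"tx": 0,"ty": 0,"tz": 0.465,"wx": 0,"wy": 0,"wz": 0,"hand": 1},
], grip_force=60)

```text
time_s: 2.2
tcp_pos: [0.4335, -0.2548, 0.1859]
ee_rot: [0.002, 0.983, 0.181, 0.001]
force: [-0.3, -0.9, 6.7]
opening: 0.488
finger_force: 61.9
```

```bash
python3 - <<'E'
from h import *
st()
E
```

```text
2.2 p [ 0.4335 -0.2548  0.1859] z [ 0.003 -0.003 -1.   ] xyaw 0.364 F [-0.29 -0.92  6.67] Ttool [ 0.0172 -0.1051  0.0847] Tw [-0.0211  0.1041 -0.0851] op 0.488 ff 61.9
```

Emit:
send_rows([
  {"tx": 0,"ty": 0,"tz": -0.08,"wx": 0,"wy": 0,"wz": 0,"hand": 1},
  {"tx": 0,"ty": 0,"tz": -0.2,"wx": 0,"wy": 0,"wz": 0,"hand": 1},
  {"tx": 0,"ty": 0,"tz": -0.34,"wx": 0,"wy": 0,"wz": 0,"hand": 1},
  {"tx": 0,"ty": 0,"tz": -0.45,"wx": 0,"wy": 0,"wz": 0,"hand": 1},
  {"tx": 0,"ty": 0,"tz": -0.48,"wx": 0,"wy": 0,"wz": 0,"hand": 1},
  {"tx": 0,"ty": 0,"tz": -0.48,"wx": 0,"wy": 0,"wz": 0,"hand": 1},
  {"tx": 0,"ty": 0,"tz": -0.48,"wx": 0,"wy": 0,"wz": 0,"hand": 1},
  {"tx": 0,"ty": 0,"tz": -0.48,"wx": 0,"wy": 0,"wz": 0,"hand": 1},
  {"tx": 0,"ty": 0,"tz": -0.48,"wx": 0,"wy": 0,"wz": 0,"hand": 1},
])

```text
time_s: 3.1
tcp_pos: [0.4326, -0.254, 0.3015]
ee_rot: [-0.001, 0.983, 0.181, -0.001]
force: [0.2, 0.0, -2.7]
opening: 0.486
finger_force: 61.2
```

```bash
python3 - <<'E'
from h import *
st()
E
```

```text
3.1 p [ 0.4326 -0.254   0.3015] z [-0.003  0.002 -1.   ] xyaw 0.364 F [ 0.18  0.04 -2.69] Ttool [ 0.018  -0.0602 -0.0352] Tw [-0.0046  0.0626  0.0354] op 0.486 ff 61.2
```

Emit:
send_rows([
  {"tx": -0.09,"ty": 0,"tz": 0.007,"wx": 0,"wy": 0.28,"wz": 0,"hand": 1},
  {"tx": -0.18,"ty": 0,"tz": 0.026,"wx": 0,"wy": 0.56,"wz": 0,"hand": 1},
  {"tx": -0.262,"ty": 0,"tz": 0.058,"wx": 0,"wy": 0.833,"wz": 0,"hand": 1},
  {"tx": -0.262,"ty": 0,"tz": 0.058,"wx": 0,"wy": 0.833,"wz": 0,"hand": 1},
  {"tx": -0.262,"ty": 0,"tz": 0.058,"wx": 0,"wy": 0.833,"wz": 0,"hand": 1},
  {"tx": -0.262,"ty": 0,"tz": 0.058,"wx": 0,"wy": 0.833,"wz": 0,"hand": 1},
  {"tx": -0.262,"ty": 0,"tz": 0.058,"wx": 0,"wy": 0.833,"wz": 0,"hand": 1},
  {"tx": -0.262,"ty": 0,"tz": 0.058,"wx": 0,"wy": 0.833,"wz": 0,"hand": 1},
  {"tx": -0.262,"ty": 0,"tz": 0.058,"wx": 0,"wy": 0.833,"wz": 0,"hand": 1},
  {"tx": -0.262,"ty": 0,"tz": 0.058,"wx": 0,"wy": 0.833,"wz": 0,"hand": 1},
])

```text
time_s: 4.1
tcp_pos: [0.372, -0.2773, 0.289]
ee_rot: [-0.039, 0.96, 0.177, 0.213]
force: [-0.9, 0.3, -2.7]
opening: 0.484
finger_force: 61.1
```

```bash
python3 - <<'E'
from h import *
st()
E
```

```text
4.1 p [ 0.372  -0.2773  0.289 ] z [ 0.394  0.151 -0.906] xyaw 0.365 F [-0.94  0.27 -2.69] Ttool [-0.0136 -0.2576 -0.0074] Tw [-0.1064  0.2351  0.001 ] op 0.484 ff 61.1
```

Emit:
send_rows([
  {"tx": 0.09,"ty": 0,"tz": 0.007,"wx": 0,"wy": -0.28,"wz": 0,"hand": 1},
  {"tx": 0.18,"ty": 0,"tz": 0.026,"wx": 0,"wy": -0.56,"wz": 0,"hand": 1},
  {"tx": 0.262,"ty": 0,"tz": 0.058,"wx": 0,"wy": -0.833,"wz": 0,"hand": 1},
])

```text
time_s: 4.4
tcp_pos: [0.4336, -0.2541, 0.305]
ee_rot: [0.002, 0.984, 0.18, -0.002]
force: [0.2, -0.0, -2.6]
opening: 0.488
finger_force: 61.1
```

Emit:
send_rows([
  {"tx": 0.09,"ty": 0,"tz": 0.007,"wx": 0,"wy": -0.28,"wz": 0,"hand": 1},
  {"tx": 0.18,"ty": 0,"tz": 0.026,"wx": 0,"wy": -0.56,"wz": 0,"hand": 1},
  {"tx": 0.262,"ty": 0,"tz": 0.058,"wx": 0,"wy": -0.833,"wz": 0,"hand": 1},
  {"tx": 0.262,"ty": 0,"tz": 0.058,"wx": 0,"wy": -0.833,"wz": 0,"hand": 1},
  {"tx": 0.262,"ty": 0,"tz": 0.058,"wx": 0,"wy": -0.833,"wz": 0,"hand": 1},
  {"tx": 0.262,"ty": 0,"tz": 0.058,"wx": 0,"wy": -0.833,"wz": 0,"hand": 1},
  {"tx": 0.262,"ty": 0,"tz": 0.058,"wx": 0,"wy": -0.833,"wz": 0,"hand": 1},
  {"tx": 0.262,"ty": 0,"tz": 0.058,"wx": 0,"wy": -0.833,"wz": 0,"hand": 1},
  {"tx": 0.262,"ty": 0,"tz": 0.058,"wx": 0,"wy": -0.833,"wz": 0,"hand": 1},
  {"tx": 0.262,"ty": 0,"tz": 0.058,"wx": 0,"wy": -0.833,"wz": 0,"hand": 1},
  {"tx": 0.262,"ty": 0,"tz": 0.058,"wx": 0,"wy": -0.833,"wz": 0,"hand": 1},
])

```text
time_s: 5.5
tcp_pos: [0.4938, -0.231, 0.2892]
ee_rot: [0.039, 0.96, 0.177, -0.213]
force: [-0.6, -0.3, -2.2]
opening: 0.487
finger_force: 61.2
```

```bash
python3 - <<'E'
from h import *
st()
E
```

```text
5.5 p [ 0.4938 -0.231   0.2892] z [-0.394 -0.15  -0.907] xyaw 0.364 F [-0.57 -0.28 -2.23] Ttool [-0.0478  0.3575 -0.034 ] Tw [ 0.1001 -0.3444  0.051 ] op 0.487 ff 61.2
```

Emit:
send_rows([
  {"tx": -0.045,"ty": 0,"tz": 0.002,"wx": 0,"wy": -0.0,"wz": 0,"hand": 1},
])

```text
time_s: 5.6
tcp_pos: [0.4844, -0.2343, 0.2926]
ee_rot: [0.039, 0.96, 0.177, -0.213]
force: [-0.5, 0.4, -2.1]
opening: 0.487
finger_force: 61.1
```

That last one-row call was an unintended nudge: 11 mm along tool x, in free air and harmless. I'll undo it when levelling. First I check the sensor noise here.

```bash
cat >> h.py <<'E'
def avg(n=8):
    a=[]
    for _ in range(n):
        camera('top'); o=manip.get_obs(); q=o['ee_rot']; R=Ro.from_quat([q[1],q[2],q[3],q[0]])
        a.append([*R.inv().apply(o['wrist_torque']),o['force'][2]])
    a=np.array(a); print('Ttool,Fz',a.mean(0).round(4),'sd',a.std(0).round(4)); st()
E
python3 - <<'E'
from h import *
avg()
E
```

```text
Ttool,Fz [-1.0700e-02  3.2370e-01 -1.0000e-03 -2.0527e+00] sd [0.0427 0.0283 0.019  0.4086]
6.0 p [ 0.4844 -0.2345  0.2932] z [-0.395 -0.15  -0.906] xyaw 0.364 F [-0.66  0.15 -1.36] Ttool [-0.0707  0.3065  0.0058] Tw [ 0.047  -0.3101  0.0246] op 0.488 ff 61.1
```

Emit:
send_rows([
  {"tx": -0.045,"ty": 0,"tz": 0.003,"wx": 0,"wy": 0.2,"wz": 0,"hand": 1},
  {"tx": -0.09,"ty": 0,"tz": 0.013,"wx": 0,"wy": 0.4,"wz": 0,"hand": 1},
  {"tx": -0.135,"ty": 0,"tz": 0.025,"wx": 0,"wy": 0.55,"wz": 0,"hand": 1},
  {"tx": -0.163,"ty": 0,"tz": 0.034,"wx": 0,"wy": 0.65,"wz": 0,"hand": 1},
  {"tx": -0.18,"ty": 0,"tz": 0.04,"wx": 0,"wy": 0.71,"wz": 0,"hand": 1},
  {"tx": -0.19,"ty": 0,"tz": 0.045,"wx": 0,"wy": 0.74,"wz": 0,"hand": 1},
  {"tx": -0.197,"ty": 0,"tz": 0.047,"wx": 0,"wy": 0.767,"wz": 0,"hand": 1},
  {"tx": -0.197,"ty": 0,"tz": 0.047,"wx": 0,"wy": 0.767,"wz": 0,"hand": 1},
])

```text
time_s: 6.8
tcp_pos: [0.4379, -0.2522, 0.3032]
ee_rot: [0.003, 0.983, 0.181, -0.017]
force: [-0.3, -0.4, -2.6]
opening: 0.486
finger_force: 61.1
```

```bash
python3 - <<'E'
from h import *
avg(16)
E
```

```text
Ttool,Fz [-1.6000e-03  3.7900e-02 -4.8000e-03 -1.8772e+00] sd [0.0241 0.0299 0.0225 0.7045]
7.6 p [ 0.438  -0.2522  0.3034] z [-0.032 -0.012 -0.999] xyaw 0.364 F [-0.34 -0.7  -2.03] Ttool [ 0.0139  0.05   -0.0382] Tw [ 0.032  -0.0413  0.0377] op 0.487 ff 61.1
```

Emit:
send_rows([
  {"tx": -0.09,"ty": 0,"tz": 0.007,"wx": 0,"wy": 0.28,"wz": 0,"hand": 1},
  {"tx": -0.18,"ty": 0,"tz": 0.026,"wx": 0,"wy": 0.56,"wz": 0,"hand": 1},
  {"tx": -0.264,"ty": 0,"tz": 0.059,"wx": 0,"wy": 0.84,"wz": 0,"hand": 1},
  {"tx": -0.281,"ty": 0,"tz": 0.068,"wx": 0,"wy": 0.9,"wz": 0,"hand": 1},
  {"tx": -0.281,"ty": 0,"tz": 0.068,"wx": 0,"wy": 0.9,"wz": 0,"hand": 1},
  {"tx": -0.281,"ty": 0,"tz": 0.068,"wx": 0,"wy": 0.9,"wz": 0,"hand": 1},
  {"tx": -0.281,"ty": 0,"tz": 0.068,"wx": 0,"wy": 0.9,"wz": 0,"hand": 1},
  {"tx": -0.281,"ty": 0,"tz": 0.068,"wx": 0,"wy": 0.9,"wz": 0,"hand": 1},
])

```text
time_s: 8.4
tcp_pos: [0.3724, -0.2772, 0.2892]
ee_rot: [-0.039, 0.96, 0.178, 0.213]
force: [0.2, 0.3, -2.2]
opening: 0.489
finger_force: 61.2
```

```bash
python3 - <<'E'
from h import *
avg(8)
E
```

```text
Ttool,Fz [-0.0047 -0.347   0.0084 -1.7409] sd [0.0389 0.0277 0.0144 0.4463]
8.8 p [ 0.3719 -0.2774  0.2888] z [ 0.395  0.151 -0.906] xyaw 0.364 F [ 0.63  0.44 -2.41] Ttool [ 0.0055 -0.3005  0.0066] Tw [-0.0998  0.2835 -0.0036] op 0.493 ff 61.2
```

Emit:
send_rows([
  {"tx": 0.065,"ty": 0,"tz": 0.003,"wx": 0,"wy": -0.2,"wz": 0,"hand": 1},
  {"tx": 0.129,"ty": 0,"tz": 0.014,"wx": 0,"wy": -0.4,"wz": 0,"hand": 1},
  {"tx": 0.176,"ty": 0,"tz": 0.026,"wx": 0,"wy": -0.55,"wz": 0,"hand": 1},
  {"tx": 0.207,"ty": 0,"tz": 0.036,"wx": 0,"wy": -0.65,"wz": 0,"hand": 1},
  {"tx": 0.225,"ty": 0,"tz": 0.042,"wx": 0,"wy": -0.71,"wz": 0,"hand": 1},
  {"tx": 0.234,"ty": 0,"tz": 0.046,"wx": 0,"wy": -0.74,"wz": 0,"hand": 1},
  {"tx": 0.242,"ty": 0,"tz": 0.049,"wx": 0,"wy": -0.767,"wz": 0,"hand": 1},
  {"tx": 0.242,"ty": 0,"tz": 0.049,"wx": 0,"wy": -0.767,"wz": 0,"hand": 1},
])

```text
time_s: 9.6
tcp_pos: [0.4278, -0.2562, 0.3031]
ee_rot: [-0.003, 0.983, 0.181, 0.017]
force: [0.2, 0.5, -1.8]
opening: 0.483
finger_force: 61.1
```

```bash
python3 - <<'E'
from h import *
avg(16); move(.4327,-.2544,.30,.364)
E
```

```text
Ttool,Fz [ 0.0129 -0.0403  0.0135 -2.1182] sd [0.0369 0.029  0.0383 0.4893]
10.4 p [ 0.4279 -0.2561  0.3034] z [ 0.033  0.012 -0.999] xyaw 0.364 F [ 0.82 -1.19 -2.65] Ttool [-0.0446 -0.0583 -0.0544] Tw [-0.0642  0.038   0.0528] op 0.488 ff 61.2
t [0.02  0.001 0.014] w [ 0.    -0.067  0.   ]
```

C averages about 2.0 N (0.20 kg), and the moment stays close to what a fixed load gives. A case with the ball would weigh at least 0.28 kg and show an extra 0.044 N·m each way. C doesn't rattle, so I set it back.

Emit:
send_rows([
  {"tx": 0.021,"ty": 0,"tz": 0.0,"wx": 0,"wy": -0.067,"wz": 0,"hand": 1},
  {"tx": 0.021,"ty": 0,"tz": 0.0,"wx": 0,"wy": -0.067,"wz": 0,"hand": 1},
])

```text
time_s: 10.6
tcp_pos: [0.4333, -0.254, 0.3035]
ee_rot: [0.0, 0.983, 0.181, -0.001]
force: [-0.2, -0.3, -1.8]
opening: 0.483
finger_force: 61.1
```

Emit:
send_rows([
  {"tx": 0,"ty": 0,"tz": 0.1,"wx": 0,"wy": 0,"wz": 0,"hand": 1},
  {"tx": 0,"ty": 0,"tz": 0.24,"wx": 0,"wy": 0,"wz": 0,"hand": 1},
  {"tx": 0,"ty": 0,"tz": 0.36,"wx": 0,"wy": 0,"wz": 0,"hand": 1},
  {"tx": 0,"ty": 0,"tz": 0.42,"wx": 0,"wy": 0,"wz": 0,"hand": 1},
  {"tx": 0,"ty": 0,"tz": 0.45,"wx": 0,"wy": 0,"wz": 0,"hand": 1},
  {"tx": 0,"ty": 0,"tz": 0.465,"wx": 0,"wy": 0,"wz": 0,"hand": 1},
  {"tx": 0,"ty": 0,"tz": 0.465,"wx": 0,"wy": 0,"wz": 0,"hand": 1},
])

```text
time_s: 11.3
tcp_pos: [0.4331, -0.2544, 0.1882]
ee_rot: [0.0, 0.983, 0.181, 0.0]
force: [-0.1, -0.5, -1.5]
opening: 0.483
finger_force: 61.1
```

```bash
python3 - <<'E'
from h import *
st()
E
```

```text
11.3 p [ 0.4331 -0.2544  0.1882] z [ 0.001 -0.001 -1.   ] xyaw 0.364 F [-0.12 -0.54 -1.49] Ttool [-0.0139  0.0466  0.0035] Tw [ 0.0036 -0.0485 -0.0035] op 0.483 ff 61.1
```

Emit:
send_rows([
  {"tx": 0,"ty": 0,"tz": 0.009,"wx": 0,"wy": 0,"wz": 0,"hand": 1},
  {"tx": 0,"ty": 0,"tz": 0.009,"wx": 0,"wy": 0,"wz": 0,"hand": 1},
  {"tx": 0,"ty": 0,"tz": 0.009,"wx": 0,"wy": 0,"wz": 0,"hand": -1},
  {"tx": 0,"ty": 0,"tz": 0.009,"wx": 0,"wy": 0,"wz": 0,"hand": -1},
  {"tx": 0,"ty": 0,"tz": 0.009,"wx": 0,"wy": 0,"wz": 0,"hand": -1},
  {"tx": 0,"ty": 0,"tz": 0.009,"wx": 0,"wy": 0,"wz": 0,"hand": -1},
  {"tx": 0,"ty": 0,"tz": -0.08,"wx": 0,"wy": 0,"wz": 0,"hand": -1},
  {"tx": 0,"ty": 0,"tz": -0.25,"wx": 0,"wy": 0,"wz": 0,"hand": -1},
  {"tx": 0,"ty": 0,"tz": -0.4,"wx": 0,"wy": 0,"wz": 0,"hand": -1},
  {"tx": 0,"ty": 0,"tz": -0.45,"wx": 0,"wy": 0,"wz": 0,"hand": -1},
])

```text
time_s: 12.3
tcp_pos: [0.4333, -0.2545, 0.3049]
ee_rot: [0.003, 0.983, 0.181, 0.003]
force: [0.1, -1.0, 1.0]
opening: 1.0
finger_force: 0.0
```

```bash
python3 - <<'E'
from h import *
from fit import fit
st(); move(.4607,.0256,.30,-.2635)
s=camera('side'); print(fit([s],[.4327,-.2544,.364]),fit([s],[.4607,.0256,-.2635]))
E
```

```text
12.3 p [ 0.4333 -0.2545  0.3049] z [ 0.006 -0.004 -1.   ] xyaw 0.364 F [ 0.14 -1.01  0.98] Ttool [-0.034   0.0439  0.0199] Tw [-0.016  -0.0532 -0.0198] op 1.0 ff 0.0
t [ 0.502 -1.008  0.016] w [ 0.009 -0.012  1.199]
(array([ 0.43298661, -0.25466071,  0.38243752]), np.float64(0.17587138712406158)) (array([ 0.45991834,  0.02401279, -0.20201453]), np.float64(0.919321596622467))
```

Emit:
send_rows([
  {"tx": 0.1,"ty": -0.16,"tz": 0,"wx": 0,"wy": 0,"wz": 0.25,"hand": -1},
  {"tx": 0.2,"ty": -0.33,"tz": 0,"wx": 0,"wy": 0,"wz": 0.5,"hand": -1},
  {"tx": 0.3,"ty": -0.5,"tz": 0,"wx": 0,"wy": 0,"wz": 0.7,"hand": -1},
  {"tx": 0.4,"ty": -0.68,"tz": 0,"wx": 0,"wy": 0,"wz": 0.9,"hand": -1},
  {"tx": 0.5,"ty": -0.85,"tz": 0,"wx": 0,"wy": 0,"wz": 1.0,"hand": -1},
  {"tx": 0.502,"ty": -0.96,"tz": 0,"wx": 0,"wy": 0,"wz": 1.0,"hand": -1},
  {"tx": 0.502,"ty": -0.96,"tz": 0,"wx": 0,"wy": 0,"wz": 1.0,"hand": -1},
])

```text
time_s: 13.05
tcp_pos: [0.4638, 0.0178, 0.298]
ee_rot: [-0.001, 0.997, -0.077, -0.001]
force: [1.0, -0.4, 0.3]
opening: 0.998
finger_force: 0.0
```

```bash
python3 - <<'E'
from h import *
avg(4); move(.4607,.0256,.184,-.2635)
E
```

```text
Ttool,Fz [-0.0107  0.0082  0.0111  0.0923] sd [0.0234 0.021  0.0138 0.3013]
13.25 p [0.4646 0.014  0.2989] z [-0.001 -0.    -1.   ] xyaw -0.16 F [ 0.14  0.08 -0.11] Ttool [ 0.0289  0.0414 -0.0034] Tw [ 0.0219 -0.0454  0.0034] op 0.999 ff 0.0
t [-0.022 -0.044  0.46 ] w [0.001 0.002 0.197]
```

Emit:
send_rows([
  {"tx": -0.022,"ty": -0.044,"tz": 0,"wx": 0,"wy": 0,"wz": 0.197,"hand": -1},
  {"tx": -0.022,"ty": -0.044,"tz": 0.2,"wx": 0,"wy": 0,"wz": 0.197,"hand": -1},
  {"tx": -0.022,"ty": -0.044,"tz": 0.36,"wx": 0,"wy": 0,"wz": 0.197,"hand": -1},
  {"tx": -0.022,"ty": -0.044,"tz": 0.44,"wx": 0,"wy": 0,"wz": 0.197,"hand": -1},
  {"tx": -0.022,"ty": -0.044,"tz": 0.46,"wx": 0,"wy": 0,"wz": 0.197,"hand": -1},
  {"tx": -0.022,"ty": -0.044,"tz": 0.46,"wx": 0,"wy": 0,"wz": 0.197,"hand": 1},
  {"tx": -0.022,"ty": -0.044,"tz": 0.46,"wx": 0,"wy": 0,"wz": 0.197,"hand": 1},
  {"tx": -0.022,"ty": -0.044,"tz": 0.46,"wx": 0,"wy": 0,"wz": 0.197,"hand": 1},
  {"tx": -0.022,"ty": -0.044,"tz": 0.46,"wx": 0,"wy": 0,"wz": 0.197,"hand": 1},
  {"tx": -0.022,"ty": -0.044,"tz": 0.46,"wx": 0,"wy": 0,"wz": 0.197,"hand": 1},
])

```text
time_s: 14.25
tcp_pos: [0.4617, 0.0264, 0.1869]
ee_rot: [-0.0, 0.991, -0.131, 0.002]
force: [0.2, -0.0, 5.7]
opening: 0.486
finger_force: 62.8
```

```bash
python3 - <<'E'
from h import *
st()
E
```

```text
14.25 p [0.4617 0.0264 0.1869] z [ 0.004 -0.    -1.   ] xyaw -0.263 F [ 0.23 -0.02  5.65] Ttool [-0.0341  0.0889  0.1304] Tw [-0.0555 -0.0771 -0.1306] op 0.486 ff 62.8
```

Gripped. Now I lift B and rock it to +25°, then to −25°.

Emit:
send_rows([
  {"tx": 0,"ty": 0,"tz": -0.08,"wx": 0,"wy": 0,"wz": 0,"hand": 1},
  {"tx": 0,"ty": 0,"tz": -0.2,"wx": 0,"wy": 0,"wz": 0,"hand": 1},
  {"tx": 0,"ty": 0,"tz": -0.34,"wx": 0,"wy": 0,"wz": 0,"hand": 1},
  {"tx": 0,"ty": 0,"tz": -0.45,"wx": 0,"wy": 0,"wz": 0,"hand": 1},
  {"tx": 0,"ty": 0,"tz": -0.48,"wx": 0,"wy": 0,"wz": 0,"hand": 1},
  {"tx": 0,"ty": 0,"tz": -0.48,"wx": 0,"wy": 0,"wz": 0,"hand": 1},
])

```text
time_s: 14.85
tcp_pos: [0.461, 0.0265, 0.3054]
ee_rot: [-0.0, 0.991, -0.131, 0.001]
force: [-0.4, -0.1, -3.8]
opening: 0.487
finger_force: 62.0
```

Emit:
send_rows([
  {"tx": -0.09,"ty": 0,"tz": 0.007,"wx": 0,"wy": 0.28,"wz": 0,"hand": 1},
  {"tx": -0.18,"ty": 0,"tz": 0.026,"wx": 0,"wy": 0.56,"wz": 0,"hand": 1},
  {"tx": -0.262,"ty": 0,"tz": 0.058,"wx": 0,"wy": 0.833,"wz": 0,"hand": 1},
  {"tx": -0.262,"ty": 0,"tz": 0.058,"wx": 0,"wy": 0.833,"wz": 0,"hand": 1},
  {"tx": -0.262,"ty": 0,"tz": 0.058,"wx": 0,"wy": 0.833,"wz": 0,"hand": 1},
  {"tx": -0.262,"ty": 0,"tz": 0.058,"wx": 0,"wy": 0.833,"wz": 0,"hand": 1},
  {"tx": -0.262,"ty": 0,"tz": 0.058,"wx": 0,"wy": 0.833,"wz": 0,"hand": 1},
])

```text
time_s: 15.55
tcp_pos: [0.3988, 0.0432, 0.291]
ee_rot: [0.028, 0.968, -0.128, 0.214]
force: [-0.1, -0.2, -3.6]
opening: 0.486
finger_force: 62.5
```

```bash
python3 - <<'E'
from h import *
avg(10)
E
```

```text
Ttool,Fz [-6.0000e-04 -3.9820e-01  1.1100e-02 -3.4544e+00] sd [0.0344 0.0715 0.044  0.2826]
16.05 p [0.3976 0.0435 0.2903] z [ 0.408 -0.11  -0.906] xyaw -0.263 F [ 0.01  0.48 -3.6 ] Ttool [ 0.0031 -0.3046 -0.0895] Tw [0.0453 0.3032 0.0825] op 0.486 ff 62.5
```

Emit:
send_rows([
  {"tx": 0.09,"ty": 0,"tz": 0.007,"wx": 0,"wy": -0.28,"wz": 0,"hand": 1},
  {"tx": 0.18,"ty": 0,"tz": 0.026,"wx": 0,"wy": -0.56,"wz": 0,"hand": 1},
  {"tx": 0.262,"ty": 0,"tz": 0.058,"wx": 0,"wy": -0.833,"wz": 0,"hand": 1},
])

```text
time_s: 16.35
tcp_pos: [0.4617, 0.0263, 0.3064]
ee_rot: [-0.001, 0.991, -0.131, -0.001]
force: [0.2, 0.2, -3.0]
opening: 0.48
finger_force: 62.5
```

Emit:
send_rows([
  {"tx": 0.09,"ty": 0,"tz": 0.007,"wx": 0,"wy": -0.28,"wz": 0,"hand": 1},
  {"tx": 0.18,"ty": 0,"tz": 0.026,"wx": 0,"wy": -0.56,"wz": 0,"hand": 1},
  {"tx": 0.262,"ty": 0,"tz": 0.058,"wx": 0,"wy": -0.833,"wz": 0,"hand": 1},
  {"tx": 0.262,"ty": 0,"tz": 0.058,"wx": 0,"wy": -0.833,"wz": 0,"hand": 1},
  {"tx": 0.262,"ty": 0,"tz": 0.058,"wx": 0,"wy": -0.833,"wz": 0,"hand": 1},
  {"tx": 0.262,"ty": 0,"tz": 0.058,"wx": 0,"wy": -0.833,"wz": 0,"hand": 1},
  {"tx": 0.262,"ty": 0,"tz": 0.058,"wx": 0,"wy": -0.833,"wz": 0,"hand": 1},
])

```text
time_s: 17.05
tcp_pos: [0.5231, 0.0099, 0.2929]
ee_rot: [-0.028, 0.969, -0.127, -0.211]
force: [-0.1, -0.1, -2.9]
opening: 0.485
finger_force: 64.2
```

```bash
python3 - <<'E'
from h import *
avg(10)
E
```

```text
Ttool,Fz [ 3.1000e-03  3.9870e-01  1.9000e-02 -3.5756e+00] sd [0.0287 0.0895 0.0405 0.4055]
17.55 p [0.5241 0.0095 0.2903] z [-0.408  0.11  -0.906] xyaw -0.263 F [-0.2   0.65 -3.65] Ttool [0.0132 0.4105 0.0017] Tw [-0.0956 -0.3993 -0.0072] op 0.488 ff 64.1
```

B weighs about 3.5 N (0.36 kg), more than any packed case can (0.31 kg), and the moment noise is larger. To confirm, I level it gently from each end and compare the balance.

Emit:
send_rows([
  {"tx": -0.065,"ty": 0,"tz": 0.003,"wx": 0,"wy": 0.2,"wz": 0,"hand": 1},
  {"tx": -0.129,"ty": 0,"tz": 0.014,"wx": 0,"wy": 0.4,"wz": 0,"hand": 1},
  {"tx": -0.176,"ty": 0,"tz": 0.026,"wx": 0,"wy": 0.55,"wz": 0,"hand": 1},
  {"tx": -0.207,"ty": 0,"tz": 0.036,"wx": 0,"wy": 0.65,"wz": 0,"hand": 1},
  {"tx": -0.225,"ty": 0,"tz": 0.042,"wx": 0,"wy": 0.71,"wz": 0,"hand": 1},
  {"tx": -0.234,"ty": 0,"tz": 0.046,"wx": 0,"wy": 0.74,"wz": 0,"hand": 1},
  {"tx": -0.242,"ty": 0,"tz": 0.049,"wx": 0,"wy": 0.767,"wz": 0,"hand": 1},
  {"tx": -0.242,"ty": 0,"tz": 0.049,"wx": 0,"wy": 0.767,"wz": 0,"hand": 1},
])

```text
time_s: 18.35
tcp_pos: [0.4661, 0.025, 0.3046]
ee_rot: [-0.002, 0.991, -0.131, -0.017]
force: [0.8, -0.2, -2.9]
opening: 0.483
finger_force: 64.1
```

```bash
python3 - <<'E'
from h import *
avg(16)
E
```

```text
Ttool,Fz [-1.9700e-02 -7.0000e-03  3.5000e-03 -3.6796e+00] sd [0.0526 0.1105 0.024  0.5314]
19.15 p [0.4662 0.0251 0.3048] z [-0.033  0.009 -0.999] xyaw -0.263 F [ 0.   -0.2  -3.78] Ttool [-0.0835  0.1037  0.0193] Tw [-0.1081 -0.0783 -0.0164] op 0.482 ff 64.1
```

Emit:
send_rows([
  {"tx": -0.09,"ty": 0,"tz": 0.007,"wx": 0,"wy": 0.28,"wz": 0,"hand": 1},
  {"tx": -0.18,"ty": 0,"tz": 0.026,"wx": 0,"wy": 0.56,"wz": 0,"hand": 1},
  {"tx": -0.264,"ty": 0,"tz": 0.059,"wx": 0,"wy": 0.84,"wz": 0,"hand": 1},
  {"tx": -0.281,"ty": 0,"tz": 0.068,"wx": 0,"wy": 0.9,"wz": 0,"hand": 1},
  {"tx": -0.281,"ty": 0,"tz": 0.068,"wx": 0,"wy": 0.9,"wz": 0,"hand": 1},
  {"tx": -0.281,"ty": 0,"tz": 0.068,"wx": 0,"wy": 0.9,"wz": 0,"hand": 1},
  {"tx": -0.281,"ty": 0,"tz": 0.068,"wx": 0,"wy": 0.9,"wz": 0,"hand": 1},
  {"tx": -0.281,"ty": 0,"tz": 0.068,"wx": 0,"wy": 0.9,"wz": 0,"hand": 1},
  {"tx": -0.281,"ty": 0,"tz": 0.068,"wx": 0,"wy": 0.9,"wz": 0,"hand": 1},
  {"tx": -0.281,"ty": 0,"tz": 0.068,"wx": 0,"wy": 0.9,"wz": 0,"hand": 1},
  {"tx": -0.281,"ty": 0,"tz": 0.068,"wx": 0,"wy": 0.9,"wz": 0,"hand": 1},
])

```text
time_s: 20.25
tcp_pos: [0.398, 0.0434, 0.2901]
ee_rot: [0.028, 0.968, -0.128, 0.214]
force: [1.0, -0.7, -2.8]
opening: 0.484
finger_force: 64.5
```

```bash
python3 - <<'E'
from h import *
avg(8)
E
```

```text
Ttool,Fz [ 0.0153 -0.3755 -0.0152 -3.5226] sd [0.0497 0.079  0.0406 0.4043]
20.65 p [0.3978 0.0434 0.2902] z [ 0.409 -0.11  -0.906] xyaw -0.263 F [ 0.26  0.08 -2.95] Ttool [ 0.0035 -0.3151 -0.0096] Tw [0.0809 0.3045 0.0101] op 0.487 ff 64.5
```

Emit:
send_rows([
  {"tx": 0.065,"ty": 0,"tz": 0.003,"wx": 0,"wy": -0.2,"wz": 0,"hand": 1},
  {"tx": 0.129,"ty": 0,"tz": 0.014,"wx": 0,"wy": -0.4,"wz": 0,"hand": 1},
  {"tx": 0.176,"ty": 0,"tz": 0.026,"wx": 0,"wy": -0.55,"wz": 0,"hand": 1},
  {"tx": 0.207,"ty": 0,"tz": 0.036,"wx": 0,"wy": -0.65,"wz": 0,"hand": 1},
  {"tx": 0.225,"ty": 0,"tz": 0.042,"wx": 0,"wy": -0.71,"wz": 0,"hand": 1},
  {"tx": 0.234,"ty": 0,"tz": 0.046,"wx": 0,"wy": -0.74,"wz": 0,"hand": 1},
  {"tx": 0.242,"ty": 0,"tz": 0.049,"wx": 0,"wy": -0.767,"wz": 0,"hand": 1},
  {"tx": 0.242,"ty": 0,"tz": 0.049,"wx": 0,"wy": -0.767,"wz": 0,"hand": 1},
])

```text
time_s: 21.45
tcp_pos: [0.4557, 0.0279, 0.3047]
ee_rot: [0.002, 0.991, -0.131, 0.017]
force: [-0.0, 0.2, -2.0]
opening: 0.486
finger_force: 64.5
```

```bash
python3 - <<'E'
from h import *
avg(16)
E
```

```text
Ttool,Fz [ 0.0062  0.0203  0.0048 -3.6791] sd [0.0556 0.1057 0.0272 0.4471]
22.25 p [0.4558 0.0279 0.3047] z [ 0.034 -0.009 -0.999] xyaw -0.263 F [ 0.13 -0.24 -4.08] Ttool [-0.0651  0.1132  0.0048] Tw [-0.092  -0.0925 -0.0071] op 0.486 ff 64.5
```

```bash
python3 - <<'E'
from h import *
for _ in range(12):
    camera('top'); o=manip.get_obs(); q=o['ee_rot']; R=Ro.from_quat([q[1],q[2],q[3],q[0]])
    print(round(o['time_s'],3),R.inv().apply(o['wrist_torque']).round(3)[:2],o['force'].round(1),R.as_matrix()[2,0].round(4),np.round(o['joint_vel'],3)[[1,2,4]],round(o['finger_force'],1),round(o['joint_efforts'][4],3))
E
```

```text
22.3 [-0.008  0.117] [ 0.3  0.  -4. ] 0.035 [-0.001  0.003 -0.009] 64.5 -0.178
22.35 [-0.049  0.05 ] [ 1.  -0.7 -3.4] 0.035 [-0.001 -0.002 -0.005] 64.4 -0.177
22.4 [ 0.005 -0.068] [-0.1 -0.8 -3.5] 0.0351 [ 0.001 -0.002  0.002] 64.5 -0.177
22.45 [ 0.043 -0.097] [-0.2  0.5 -4. ] 0.035 [-0.001 -0.001  0.007] 64.5 -0.177
22.5 [ 0.059 -0.108] [ 0.1  0.1 -3.1] 0.035 [-0.001  0.001  0.01 ] 64.5 -0.177
22.55 [ 0.049 -0.023] [ 0.2  0.3 -3.9] 0.035 [-0.001  0.001  0.005] 64.5 -0.177
22.6 [-0.042  0.057] [ 0.1 -0.2 -3.3] 0.0351 [-0.001 -0.003 -0.002] 64.5 -0.178
22.65 [-0.041  0.094] [-0.3  0.1 -3.3] 0.035 [-0.     0.    -0.004] 64.5 -0.178
22.7 [-0.036  0.088] [ 0.7  1.  -3.5] 0.035 [-0.001  0.001 -0.009] 64.4 -0.178
22.75 [-0.053 -0.004] [-1.   0.3 -4.3] 0.0351 [ 0.001 -0.002 -0.004] 64.5 -0.178
22.8 [ 0.008 -0.063] [-0.6  0.3 -4. ] 0.035 [-0.     0.001  0.003] 64.5 -0.177
22.85 [-0.007 -0.168] [ 0.  -0.3 -4. ] 0.0351 [ 0.002 -0.001  0.009] 64.5 -0.177
```

The wrist moment shows a sinusoid of about 0.4 s period around 0, but joint 5's effort is very clean. I'll use that for a small-angle sweep (+6°, +2°, −2°, −6°, +2°): a rolling ball gives a step of about 0.088 between signs, on top of a smooth slope.

Emit:
send_rows([
  {"tx": -0.043,"ty": 0,"tz": 0.0015,"wx": 0,"wy": 0.133,"wz": 0,"hand": 1},
  {"tx": -0.043,"ty": 0,"tz": 0.0015,"wx": 0,"wy": 0.133,"wz": 0,"hand": 1},
  {"tx": -0.043,"ty": 0,"tz": 0.0015,"wx": 0,"wy": 0.133,"wz": 0,"hand": 1},
  {"tx": -0.043,"ty": 0,"tz": 0.0015,"wx": 0,"wy": 0.133,"wz": 0,"hand": 1},
])

```text
time_s: 23.25
tcp_pos: [0.4456, 0.0306, 0.3041]
ee_rot: [0.007, 0.99, -0.131, 0.052]
force: [1.8, -0.1, -3.6]
opening: 0.486
finger_force: 64.5
```

```bash
cat >> h.py <<'E'
def j5(n=1):
    for _ in range(n):
        if n>1: camera('top')
        o=manip.get_obs(); q=o['ee_rot']; M=Ro.from_quat([q[1],q[2],q[3],q[0]]).as_matrix()
        print(round(o['time_s'],2),'tilt',round(np.degrees(np.arcsin(M[2,0])),2),'eff',np.round(o['joint_efforts'],3))
E
python3 -c "
from h import *
j5()"
```

```text
23.25 tilt 5.96 eff [ 8.1000e-02 -2.7903e+01 -4.4315e+01 -1.5800e-01 -5.9300e-01 -2.0000e-03]
```

Emit:
send_rows([
  {"tx": 0.043,"ty": 0,"tz": 0.0015,"wx": 0,"wy": -0.133,"wz": 0,"hand": 1},
  {"tx": 0.043,"ty": 0,"tz": 0.0015,"wx": 0,"wy": -0.133,"wz": 0,"hand": 1},
  {"tx": 0.043,"ty": 0,"tz": 0.0015,"wx": 0,"wy": -0.133,"wz": 0,"hand": 1},
])

```text
time_s: 23.55
tcp_pos: [0.4561, 0.0277, 0.3044]
ee_rot: [0.002, 0.991, -0.131, 0.017]
force: [-0.2, 0.7, -3.2]
opening: 0.485
finger_force: 64.4
```

```bash
python3 -c "
from h import *
j5()"
```

```text
23.55 tilt 2.02 eff [-1.1100e-01 -2.9493e+01 -4.4278e+01 -2.7000e-02 -1.3100e-01 -1.5000e-02]
```

Emit:
send_rows([
  {"tx": 0.043,"ty": 0,"tz": 0.0015,"wx": 0,"wy": -0.133,"wz": 0,"hand": 1},
  {"tx": 0.043,"ty": 0,"tz": 0.0015,"wx": 0,"wy": -0.133,"wz": 0,"hand": 1},
  {"tx": 0.043,"ty": 0,"tz": 0.0015,"wx": 0,"wy": -0.133,"wz": 0,"hand": 1},
])

```text
time_s: 23.85
tcp_pos: [0.4661, 0.025, 0.3045]
ee_rot: [-0.002, 0.991, -0.131, -0.017]
force: [0.1, 0.3, -3.6]
opening: 0.482
finger_force: 64.4
```

```bash
python3 -c "
from h import *
j5(20)"
```

```text
23.9 tilt -1.9 eff [ -0.115 -31.554 -43.621   0.056   0.242  -0.   ]
23.95 tilt -1.9 eff [-8.6000e-02 -3.1633e+01 -4.3552e+01  5.2000e-02  2.3000e-01  2.0000e-03]
24.0 tilt -1.9 eff [-5.8000e-02 -3.1719e+01 -4.3510e+01  5.3000e-02  2.3100e-01  3.0000e-03]
24.05 tilt -1.91 eff [-3.5000e-02 -3.1801e+01 -4.3487e+01  5.5000e-02  2.3600e-01  2.0000e-03]
24.1 tilt -1.92 eff [-1.9000e-02 -3.1873e+01 -4.3478e+01  5.7000e-02  2.4100e-01  2.0000e-03]
24.15 tilt -1.92 eff [-5.0000e-03 -3.1935e+01 -4.3478e+01  5.9000e-02  2.4600e-01  1.0000e-03]
24.2 tilt -1.94 eff [ 5.0000e-03 -3.1982e+01 -4.3484e+01  6.0000e-02  2.4900e-01  1.0000e-03]
24.25 tilt -1.94 eff [ 1.0000e-02 -3.2017e+01 -4.3491e+01  6.1000e-02  2.5100e-01  1.0000e-03]
24.3 tilt -1.95 eff [ 1.4000e-02 -3.2042e+01 -4.3498e+01  6.2000e-02  2.5300e-01  1.0000e-03]
24.35 tilt -1.96 eff [ 1.4000e-02 -3.2057e+01 -4.3505e+01  6.2000e-02  2.5400e-01  1.0000e-03]
24.4 tilt -1.97 eff [ 1.3000e-02 -3.2064e+01 -4.3511e+01  6.2000e-02  2.5400e-01  0.0000e+00]
24.45 tilt -1.97 eff [ 1.2000e-02 -3.2067e+01 -4.3515e+01  6.2000e-02  2.5400e-01  0.0000e+00]
24.5 tilt -1.98 eff [ 9.0000e-03 -3.2065e+01 -4.3518e+01  6.2000e-02  2.5400e-01  0.0000e+00]
24.55 tilt -1.98 eff [ 9.000e-03 -3.206e+01 -4.352e+01  6.200e-02  2.540e-01  0.000e+00]
24.6 tilt -1.98 eff [ 7.0000e-03 -3.2055e+01 -4.3521e+01  6.1000e-02  2.5300e-01  0.0000e+00]
24.65 tilt -1.98 eff [ 5.0000e-03 -3.2050e+01 -4.3521e+01  6.1000e-02  2.5200e-01  0.0000e+00]
24.7 tilt -1.99 eff [ 3.0000e-03 -3.2045e+01 -4.3522e+01  6.1000e-02  2.5100e-01  0.0000e+00]
24.75 tilt -1.98 eff [ 2.0000e-03 -3.2040e+01 -4.3523e+01  6.1000e-02  2.5000e-01  0.0000e+00]
24.8 tilt -1.98 eff [  0.    -32.036 -43.523   0.06    0.249   0.   ]
24.85 tilt -1.98 eff [ 2.0000e-03 -3.2032e+01 -4.3524e+01  6.0000e-02  2.4800e-01  0.0000e+00]
```

Emit:
send_rows([
  {"tx": 0.043,"ty": 0,"tz": 0.0015,"wx": 0,"wy": -0.133,"wz": 0,"hand": 1},
  {"tx": 0.043,"ty": 0,"tz": 0.0015,"wx": 0,"wy": -0.133,"wz": 0,"hand": 1},
  {"tx": 0.043,"ty": 0,"tz": 0.0015,"wx": 0,"wy": -0.133,"wz": 0,"hand": 1},
  {"tx": 0.043,"ty": 0,"tz": 0.0015,"wx": 0,"wy": -0.133,"wz": 0,"hand": 1},
  {"tx": 0.043,"ty": 0,"tz": 0.0015,"wx": 0,"wy": -0.133,"wz": 0,"hand": 1},
  {"tx": 0.043,"ty": 0,"tz": 0.0015,"wx": 0,"wy": -0.133,"wz": 0,"hand": 1},
  {"tx": 0.043,"ty": 0,"tz": 0.0015,"wx": 0,"wy": -0.133,"wz": 0,"hand": 1},
])

```text
time_s: 25.55
tcp_pos: [0.4763, 0.0223, 0.3041]
ee_rot: [-0.007, 0.99, -0.131, -0.051]
force: [-0.8, -0.6, -2.7]
opening: 0.483
finger_force: 64.4
```

```bash
python3 -c "
from h import *
j5()"
```

```text
25.55 tilt -5.94 eff [ 7.0000e-03 -3.4288e+01 -4.3026e+01  1.4500e-01  6.3300e-01  1.0000e-03]
```

Emit:
send_rows([
  {"tx": -0.043,"ty": 0,"tz": 0.0015,"wx": 0,"wy": 0.133,"wz": 0,"hand": 1},
  {"tx": -0.043,"ty": 0,"tz": 0.0015,"wx": 0,"wy": 0.133,"wz": 0,"hand": 1},
  {"tx": -0.043,"ty": 0,"tz": 0.0015,"wx": 0,"wy": 0.133,"wz": 0,"hand": 1},
  {"tx": -0.043,"ty": 0,"tz": 0.0015,"wx": 0,"wy": 0.133,"wz": 0,"hand": 1},
])

```text
time_s: 25.95
tcp_pos: [0.4663, 0.025, 0.3048]
ee_rot: [-0.002, 0.991, -0.131, -0.018]
force: [0.1, -1.6, -4.1]
opening: 0.484
finger_force: 64.6
```

```bash
python3 -c "
from h import *
j5()"
```

```text
25.95 tilt -2.03 eff [ 8.2000e-02 -3.2414e+01 -4.3516e+01  5.4000e-02  2.0800e-01 -1.0000e-03]
```

The data so far aren't fully conclusive because the settling transients are large. A decisive test is to take settled joint-5 efforts at ±12°. Without a ball I expect a half-difference of about 1.27, with a ball about 1.05.

Emit:
send_rows([
  {"tx": 0.065,"ty": 0,"tz": 0.003,"wx": 0,"wy": -0.2,"wz": 0,"hand": 1},
  {"tx": 0.108,"ty": 0,"tz": 0.009,"wx": 0,"wy": -0.333,"wz": 0,"hand": 1},
  {"tx": 0.108,"ty": 0,"tz": 0.009,"wx": 0,"wy": -0.333,"wz": 0,"hand": 1},
  {"tx": 0.108,"ty": 0,"tz": 0.009,"wx": 0,"wy": -0.333,"wz": 0,"hand": 1},
  {"tx": 0.108,"ty": 0,"tz": 0.009,"wx": 0,"wy": -0.333,"wz": 0,"hand": 1},
  {"tx": 0.108,"ty": 0,"tz": 0.009,"wx": 0,"wy": -0.333,"wz": 0,"hand": 1},
  {"tx": 0.108,"ty": 0,"tz": 0.009,"wx": 0,"wy": -0.333,"wz": 0,"hand": 1},
  {"tx": 0.108,"ty": 0,"tz": 0.009,"wx": 0,"wy": -0.333,"wz": 0,"hand": 1},
  {"tx": 0.108,"ty": 0,"tz": 0.009,"wx": 0,"wy": -0.333,"wz": 0,"hand": 1},
  {"tx": 0.108,"ty": 0,"tz": 0.009,"wx": 0,"wy": -0.333,"wz": 0,"hand": 1},
  {"tx": 0.108,"ty": 0,"tz": 0.009,"wx": 0,"wy": -0.333,"wz": 0,"hand": 1},
  {"tx": 0.108,"ty": 0,"tz": 0.009,"wx": 0,"wy": -0.333,"wz": 0,"hand": 1},
])

```text
time_s: 27.15
tcp_pos: [0.4921, 0.0181, 0.3015]
ee_rot: [-0.014, 0.986, -0.13, -0.103]
force: [-0.1, -0.2, -3.3]
opening: 0.483
finger_force: 64.5
```

```bash
python3 -c "
from h import *
j5();st()"
```

```text
27.15 tilt -11.97 eff [ 9.0000e-03 -3.7643e+01 -4.2351e+01  2.8600e-01  1.3000e+00 -0.0000e+00]
27.15 p [0.4921 0.0181 0.3015] z [-0.2    0.054 -0.978] xyaw -0.263 F [-0.1  -0.23 -3.31] Ttool [ 0.0213  0.0524 -0.0002] Tw [ 0.0066 -0.056  -0.0043] op 0.483 ff 64.5
```

Emit:
send_rows([
  {"tx": -0.09,"ty": 0,"tz": 0.007,"wx": 0,"wy": 0.28,"wz": 0,"hand": 1},
  {"tx": -0.18,"ty": 0,"tz": 0.026,"wx": 0,"wy": 0.56,"wz": 0,"hand": 1},
  {"tx": -0.252,"ty": 0,"tz": 0.054,"wx": 0,"wy": 0.8,"wz": 0,"hand": 1},
  {"tx": -0.252,"ty": 0,"tz": 0.054,"wx": 0,"wy": 0.8,"wz": 0,"hand": 1},
  {"tx": -0.252,"ty": 0,"tz": 0.054,"wx": 0,"wy": 0.8,"wz": 0,"hand": 1},
  {"tx": -0.252,"ty": 0,"tz": 0.054,"wx": 0,"wy": 0.8,"wz": 0,"hand": 1},
  {"tx": -0.252,"ty": 0,"tz": 0.054,"wx": 0,"wy": 0.8,"wz": 0,"hand": 1},
  {"tx": -0.252,"ty": 0,"tz": 0.054,"wx": 0,"wy": 0.8,"wz": 0,"hand": 1},
  {"tx": -0.252,"ty": 0,"tz": 0.054,"wx": 0,"wy": 0.8,"wz": 0,"hand": 1},
  {"tx": -0.252,"ty": 0,"tz": 0.054,"wx": 0,"wy": 0.8,"wz": 0,"hand": 1},
  {"tx": -0.252,"ty": 0,"tz": 0.054,"wx": 0,"wy": 0.8,"wz": 0,"hand": 1},
  {"tx": -0.252,"ty": 0,"tz": 0.054,"wx": 0,"wy": 0.8,"wz": 0,"hand": 1},
])

```text
time_s: 28.35
tcp_pos: [0.4299, 0.0348, 0.3014]
ee_rot: [0.014, 0.986, -0.13, 0.104]
force: [0.6, 0.4, -3.3]
opening: 0.486
finger_force: 64.5
```

```bash
python3 - <<'E'
from h import *
j5()
a=[]
for _ in range(20):
    camera('top'); o=manip.get_obs(); q=o['ee_rot']; R=Ro.from_quat([q[1],q[2],q[3],q[0]]); a.append(R.inv().apply(o['wrist_torque'])[1])
print(np.round(a,3)); j5()
E
```

```text
28.35 tilt 12.03 eff [-2.3000e-02 -2.4357e+01 -4.5166e+01 -3.7300e-01 -1.2770e+00 -0.0000e+00]
[-0.24  -0.099 -0.184 -0.285 -0.081 -0.131 -0.33  -0.118 -0.125 -0.269
 -0.288 -0.061 -0.196 -0.259 -0.139 -0.105 -0.297 -0.159  0.005 -0.25 ]
29.35 tilt 12.03 eff [ -0.    -24.443 -45.151  -0.373  -1.276   0.   ]
```

```bash
cat >> h.py <<'E'
import json
def rec():
    o=manip.get_obs(); json.dump({k:np.array(v).tolist() for k,v in o.items()},open('log.jsonl','a')); open('log.jsonl','a').write('\n')
E
python3 -c "
from h import *
rec()"
```

Emit:
send_rows([
  {"tx": 0.043,"ty": 0,"tz": 0.0015,"wx": 0,"wy": -0.133,"wz": 0,"hand": 1},
  {"tx": 0.075,"ty": 0,"tz": 0.005,"wx": 0,"wy": -0.23,"wz": 0,"hand": 1},
  {"tx": 0.09,"ty": 0,"tz": 0.0066,"wx": 0,"wy": -0.28,"wz": 0,"hand": 1},
  {"tx": 0.097,"ty": 0,"tz": 0.0076,"wx": 0,"wy": -0.3,"wz": 0,"hand": 1},
  {"tx": 0.097,"ty": 0,"tz": 0.0076,"wx": 0,"wy": -0.3,"wz": 0,"hand": 1},
  {"tx": 0.097,"ty": 0,"tz": 0.0076,"wx": 0,"wy": -0.3,"wz": 0,"hand": 1},
  {"tx": 0.097,"ty": 0,"tz": 0.0076,"wx": 0,"wy": -0.3,"wz": 0,"hand": 1},
  {"tx": 0.097,"ty": 0,"tz": 0.0076,"wx": 0,"wy": -0.3,"wz": 0,"hand": 1},
  {"tx": 0.097,"ty": 0,"tz": 0.0076,"wx": 0,"wy": -0.3,"wz": 0,"hand": 1},
  {"tx": 0.097,"ty": 0,"tz": 0.0076,"wx": 0,"wy": -0.3,"wz": 0,"hand": 1},
  {"tx": 0.097,"ty": 0,"tz": 0.0076,"wx": 0,"wy": -0.3,"wz": 0,"hand": 1},
  {"tx": 0.097,"ty": 0,"tz": 0.0076,"wx": 0,"wy": -0.3,"wz": 0,"hand": 1},
])

```text
time_s: 30.55
tcp_pos: [0.4532, 0.0285, 0.3046]
ee_rot: [0.003, 0.991, -0.131, 0.026]
force: [0.2, -0.4, -4.2]
opening: 0.484
finger_force: 64.5
```

```bash
python3 -c "
from h import *
rec()"
```

Emit:
send_rows([
  {"tx": 0.09,"ty": 0,"tz": 0.0066,"wx": 0,"wy": -0.28,"wz": 0,"hand": 1},
  {"tx": 0.16,"ty": 0,"tz": 0.021,"wx": 0,"wy": -0.5,"wz": 0,"hand": 1},
  {"tx": 0.16,"ty": 0,"tz": 0.021,"wx": 0,"wy": -0.5,"wz": 0,"hand": 1},
  {"tx": 0.16,"ty": 0,"tz": 0.021,"wx": 0,"wy": -0.5,"wz": 0,"hand": 1},
  {"tx": 0.16,"ty": 0,"tz": 0.021,"wx": 0,"wy": -0.5,"wz": 0,"hand": 1},
  {"tx": 0.16,"ty": 0,"tz": 0.021,"wx": 0,"wy": -0.5,"wz": 0,"hand": 1},
  {"tx": 0.16,"ty": 0,"tz": 0.021,"wx": 0,"wy": -0.5,"wz": 0,"hand": 1},
  {"tx": 0.16,"ty": 0,"tz": 0.021,"wx": 0,"wy": -0.5,"wz": 0,"hand": 1},
  {"tx": 0.16,"ty": 0,"tz": 0.021,"wx": 0,"wy": -0.5,"wz": 0,"hand": 1},
  {"tx": 0.16,"ty": 0,"tz": 0.021,"wx": 0,"wy": -0.5,"wz": 0,"hand": 1},
  {"tx": 0.16,"ty": 0,"tz": 0.021,"wx": 0,"wy": -0.5,"wz": 0,"hand": 1},
])

```text
time_s: 31.65
tcp_pos: [0.492, 0.0181, 0.3014]
ee_rot: [-0.014, 0.986, -0.13, -0.103]
force: [-0.2, 1.0, -2.9]
opening: 0.485
finger_force: 64.5
```

```bash
python3 -c "
from h import *
rec()"
```

Emit:
send_rows([
  {"tx": -0.043,"ty": 0,"tz": 0.0015,"wx": 0,"wy": 0.133,"wz": 0,"hand": 1},
  {"tx": -0.075,"ty": 0,"tz": 0.005,"wx": 0,"wy": 0.23,"wz": 0,"hand": 1},
  {"tx": -0.09,"ty": 0,"tz": 0.0066,"wx": 0,"wy": 0.28,"wz": 0,"hand": 1},
  {"tx": -0.097,"ty": 0,"tz": 0.0076,"wx": 0,"wy": 0.3,"wz": 0,"hand": 1},
  {"tx": -0.097,"ty": 0,"tz": 0.0076,"wx": 0,"wy": 0.3,"wz": 0,"hand": 1},
  {"tx": -0.097,"ty": 0,"tz": 0.0076,"wx": 0,"wy": 0.3,"wz": 0,"hand": 1},
  {"tx": -0.097,"ty": 0,"tz": 0.0076,"wx": 0,"wy": 0.3,"wz": 0,"hand": 1},
  {"tx": -0.097,"ty": 0,"tz": 0.0076,"wx": 0,"wy": 0.3,"wz": 0,"hand": 1},
  {"tx": -0.097,"ty": 0,"tz": 0.0076,"wx": 0,"wy": 0.3,"wz": 0,"hand": 1},
  {"tx": -0.097,"ty": 0,"tz": 0.0076,"wx": 0,"wy": 0.3,"wz": 0,"hand": 1},
  {"tx": -0.097,"ty": 0,"tz": 0.0076,"wx": 0,"wy": 0.3,"wz": 0,"hand": 1},
  {"tx": -0.097,"ty": 0,"tz": 0.0076,"wx": 0,"wy": 0.3,"wz": 0,"hand": 1},
])

```text
time_s: 32.85
tcp_pos: [0.4688, 0.0243, 0.3046]
ee_rot: [-0.003, 0.991, -0.131, -0.026]
force: [0.7, 0.4, -4.0]
opening: 0.485
finger_force: 64.4
```

```bash
cat > an.py <<'E'
from h import *
rec()
rows=[json.loads(l) for l in open('log.jsonl') if l.strip()]
A=[];b=[]
for o in rows:
    q=o['ee_rot'];M=Ro.from_quat([q[1],q[2],q[3],q[0]]).as_matrix(); z=M[:,2]; j=o['joints']
    fz=np.cos(j[1]+j[2]); g1=(np.cos(j[4])*z[2]-fz)/np.sin(j[4])
    f=np.array([np.sin(j[1]+j[2])*np.cos(j[0]),np.sin(j[1]+j[2])*np.sin(j[0]),fz]); n=np.cross(f,z); n/=np.linalg.norm(n)
    mx=np.cross(M[:,0],[0,0,-1])@n   # unit-weight moment of tool-x offset about j5
    s=-np.sign(M[2,0])               # low end along tool x
    A.append([g1,mx,s*mx]); b.append(o['joint_efforts'][4])
    print(round(o['time_s'],2),'tilt',round(np.degrees(np.arcsin(M[2,0])),2),'acosfz',round(np.arccos(f@z)-j[4],4),np.round(A[-1],4),round(b[-1],4),'Tt',np.round(M.T@o['wrist_torque'],3))
A=np.array(A)
for k in(2,3):
    s,r,_,_=np.linalg.lstsq(A[:,:k],b,rcond=None); print(np.round(s,4),'res',np.round(A[:,:k]@s-b,4))
E
python3 an.py
```

```text
29.35 tilt 12.03 acosfz -0.0 [-0.2     0.9384 -0.9384] -1.2759 Tt [-0.023 -0.25  -0.032]
30.55 tilt 3.03 acosfz -0.0 [-0.0512  0.9665 -0.9665] -0.2919 Tt [-0.056  0.143 -0.001]
31.65 tilt -11.96 acosfz 0.0 [0.2022 0.9541 0.9541] 1.3011 Tt [-0.02   0.069  0.025]
32.85 tilt -2.97 acosfz -0.0 [0.0504 0.9703 0.9703] 0.2937 Tt [0.006 0.003 0.022]
[6.3691e+00 4.7000e-03] res [ 0.0066 -0.0295 -0.0089  0.0318]
[ 6.6177e+00  4.9000e-03 -4.4700e-02] res [-0.0011  0.0011 -0.0011  0.0011]
```

The fit is decisive. A ball term of 0.0447 N·m, against 0.044 stated, leaves residuals of 0.001; without it they are 0.03. With the 0.36 kg mass this settles it: B is the one that rattles. Next I level it gently and carry it to the dome base.

Emit:
send_rows([
  {"tx": -0.011,"ty": 0,"tz": 0,"wx": 0,"wy": 0.033,"wz": 0,"hand": 1},
  {"tx": -0.022,"ty": 0,"tz": 0,"wx": 0,"wy": 0.067,"wz": 0,"hand": 1},
  {"tx": -0.032,"ty": 0,"tz": 0,"wx": 0,"wy": 0.1,"wz": 0,"hand": 1},
  {"tx": -0.032,"ty": 0,"tz": 0,"wx": 0,"wy": 0.1,"wz": 0,"hand": 1},
])

```text
time_s: 33.25
tcp_pos: [0.4606, 0.0266, 0.3053]
ee_rot: [0.0, 0.991, -0.131, 0.001]
force: [0.0, 0.5, -3.4]
opening: 0.484
finger_force: 64.4
```

```bash
python3 - <<'E'
from h import *
st(); move(.6835,.067,.292,-.2635)
c=camera('top'); im=c['image'].astype(int)
# dome rim: bluish-grey pixels near the dome
h=cv2.cvtColor(c['image'],cv2.COLOR_BGR2HSV)
m=((h[...,1]<90)&(h[...,2]<140)).astype(np.uint8); r=np.zeros_like(m); r[130:190,225:285]=1
ys,xs=np.nonzero(m&r); print(len(xs))
if len(xs)>30:
    e=cv2.fitEllipse(cv2.convexHull(np.c_[xs,ys].astype(np.float32).reshape(-1,1,2))); print(e, ray(c,*e[0],.012))
E
```

```text
33.25 p [0.4606 0.0266 0.3053] z [ 0.002 -0.    -1.   ] xyaw -0.262 F [ 0.    0.48 -3.42] Ttool [ 0.0361 -0.1722  0.0258] Tw [ 0.0796  0.1569 -0.0257] op 0.484 ff 64.4
t [ 0.819 -0.387  0.055] w [-0.    -0.004  0.002]
644
((250.3933868408203, 163.86868286132812), (46.006248474121094, 65.45866394042969), 43.27943801879883) [0.66984048 0.0872735  0.012     ]
```

Emit:
send_rows([
  {"tx": 0.05,"ty": -0.02,"tz": 0.003,"wx": 0,"wy": 0,"wz": 0,"hand": 1},
  {"tx": 0.14,"ty": -0.065,"tz": 0.009,"wx": 0,"wy": 0,"wz": 0,"hand": 1},
  {"tx": 0.26,"ty": -0.12,"tz": 0.016,"wx": 0,"wy": 0,"wz": 0,"hand": 1},
  {"tx": 0.38,"ty": -0.18,"tz": 0.024,"wx": 0,"wy": 0,"wz": 0,"hand": 1},
  {"tx": 0.5,"ty": -0.235,"tz": 0.032,"wx": 0,"wy": 0,"wz": 0,"hand": 1},
  {"tx": 0.61,"ty": -0.285,"tz": 0.039,"wx": 0,"wy": 0,"wz": 0,"hand": 1},
  {"tx": 0.7,"ty": -0.33,"tz": 0.045,"wx": 0,"wy": 0,"wz": 0,"hand": 1},
  {"tx": 0.77,"ty": -0.36,"tz": 0.049,"wx": 0,"wy": 0,"wz": 0,"hand": 1},
  {"tx": 0.81,"ty": -0.38,"tz": 0.052,"wx": 0,"wy": 0,"wz": 0,"hand": 1},
  {"tx": 0.82,"ty": -0.387,"tz": 0.052,"wx": 0,"wy": 0,"wz": 0,"hand": 1},
  {"tx": 0.82,"ty": -0.387,"tz": 0.052,"wx": 0,"wy": 0,"wz": 0,"hand": 1},
  {"tx": 0.82,"ty": -0.387,"tz": 0.052,"wx": 0,"wy": 0,"wz": 0,"hand": 1},
])

```text
time_s: 34.5
tcp_pos: [0.6837, 0.0666, 0.2921]
ee_rot: [0.0, 0.991, -0.131, 0.0]
force: [0.7, -0.3, -3.9]
opening: 0.486
finger_force: 64.4
```

```bash
python3 - <<'E'
from h import *
st(); c=snap('side','side2.png'); t=snap('top','top2.png')
cv2.imwrite('pics/both.png',np.hstack([cv2.resize(c['image'][40:360,160:440],(400,457)),cv2.resize(t['image'][100:340,100:420],(400,300))[:300] if 0 else cv2.copyMakeBorder(cv2.resize(t['image'][100:340,100:420],(400,300)),0,157,0,0,0)]))
print('dome', proj(c,[.6835,.068,.016]), proj(t,[.6835,.068,.016]))
E
```

```text
34.5 p [0.6837 0.0666 0.2921] z [ 0. -0. -1.] xyaw -0.263 F [ 0.65 -0.25 -3.87] Ttool [-0.0299 -0.0929 -0.0314] Tw [-0.0048  0.0975  0.0314] op 0.486 ff 64.4
dome [np.float64(343.4452175596742), np.float64(188.85069368933554)] [np.float64(256.93949611198644), np.float64(158.83077404007616)]
```

View pics/both.png

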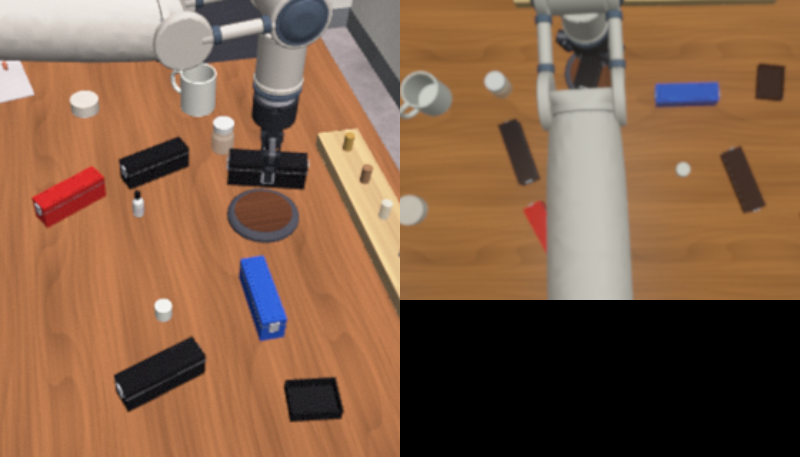

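The side crop shows B held over the dome base (264,215), with the case at about (268,168). Cases A (155,162) and C (160,373), the glue (138,205), the pot (163,310) and the jar (223,135) are all standing in place. One last check that it has not tilted in the grip.

```bash
python3 - <<'E'
from h import *
c=camera('side'); im=cv2.resize(c['image'],None,fx=6,fy=6,interpolation=cv2.INTER_CUBIC)
a=-.2635; o=np.array([.6837,.0666]); r=np.array([[np.cos(a),-np.sin(a)],[np.sin(a),np.cos(a)]])
P=[[*(r@[sx*.07,sy*.021]+o),z] for z in(.106,.158) for sx,sy in((-1,-1),(1,-1),(1,1),(-1,1))]
p=np.int32([np.array(proj(c,x))*6+3 for x in P])
for k in(p[:4],p[4:]): cv2.polylines(im,[k.reshape(-1,1,2)],True,(0,255,0),1)
x,y=p.mean(0).astype(int); cv2.imwrite('pics/z.png',im[y-250:y+250,x-350:x+350])
E
```

```text
(no output)
```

View pics/z.png

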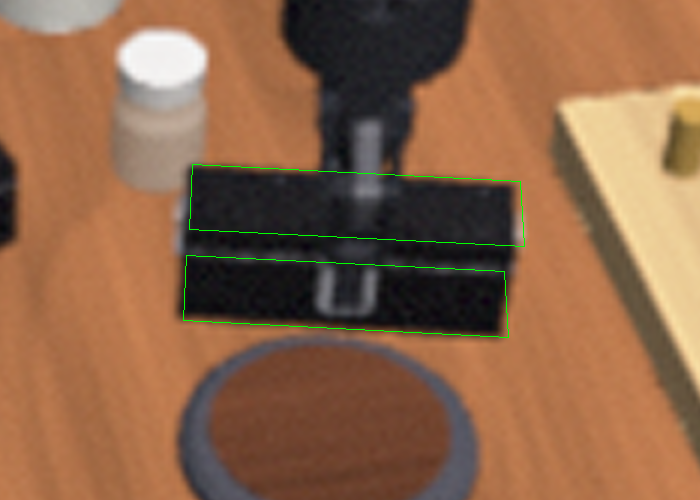

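The case outline at crop (350,250) matches the predicted level box to within about 1°, and it is clear of the dome base and the jar. I hand the job in.

```bash
python3 -c "
from h import *
print(order.finish_job())"
```

```text
the job is handed in; nothing more can be done
None
```

Case B rattles and is held level, lid up, about 9 cm above the middle of the dome base; case C did not rattle and is back in place, A was never lifted because B was identified first, and the job is handed in.

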